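# Clear the spares chest's lid and hold it at 60 degrees for the stay

### The job

The stay of the blue steel spares chest no longer grips, so its lid falls shut, and I need it held while I tighten the stay screw. First, with the lid still shut, take the brass ring and the steel flanged bush out of the tray on top of the lid and put each into the compartment of the black sorting tray that already holds one like it; then raise the lid by its pull bar to 60 degrees from shut (4 degrees either way will do) and finish with the gripper still holding the bar there: do not let go. Leave the shears, the felt-topped pot and the loupe where they lie.

Things in the scene. Friction and masses are not known exactly. Their poses are not given: they have to be found in the camera images.
- chest: blue sheet-steel chest, 220 deep (x) x 260 wide (y), fixed to the bench. Origin: centre of its underside; front faces its -x side, hinge along its far (+x) edge. The shut lid's top is a tray: floor 109 mm above the underside, rim 13 mm higher, a wall as high along y = 0; a left (+y) and a right (-y) compartment, each 214 x 125 mm inside
- stay_screw (a point): middle of the brass thumb screw on the chest's right (-y) side, near the hinge. A flat steel arc, part of the lid, slides past it; the arc's red dot stands at the screw when the lid is open 60 degrees
- lid: the chest's lid with its pull bar, about 0.8 kg; origin in the middle of the hinge line. Its axes are the chest's when shut and it turns about +y as the front edge rises, so its z axis leans from vertical by the opening angle: 0 shut, 1.047 rad = 60 degrees, stop at 1.75. No spring and hardly any friction: falls shut when let go below 90 degrees
- lid_hinge (a point): middle of the hinge line, which runs along the chest's y axis; 112 mm behind the chest's centre and 107 mm above its underside
- bar_middle (a point): middle of the pull bar, a round steel bar 10 mm thick along the chest's y axis, straight for 98 mm, its axis 45 mm in front of the lid's front edge and 113 mm above the chest's underside when shut (from the hinge line 267 mm forward, 6 mm up). Moves with the lid; may turn between the finger pads
- spacer_ring: loose brass spacer ring, 36 mm outside, 20 mm bore, 14 mm high, 60 g, lies flat in one compartment of the lid's tray. Origin: centre of its underside
- flange_bush: loose steel bush standing on its flange in the other compartment of the lid's tray, 50 g: flange 34 mm across and 5 mm high, shank 18 mm across up to 34 mm. Origin: centre of its underside
- sorting_tray: black open tray on the bench, 250 (x) x 150 (y) x 30 mm, walls 4 mm, floor 10 mm above its underside, fixed; a wall along its x = 0 splits it into two compartments, each 119 x 142 mm inside. Origin: centre of its underside
- tray_ring: second brass ring, same size as the first, loose in one compartment of the sorting tray, towards its left (+y) wall
- tray_bush: second steel bush, same size as the first, loose in the other compartment of the sorting tray, towards its left (+y) wall
- shears_mid: bystander: black-handled shears, 191 x 80 x 8 mm, flat on the bench to the left
- felt_cup: bystander: white pot with a black felt top, 38 mm across, 66 mm high, behind the gap between chest and tray
- loupe: bystander: small folding loupe, 36 x 30 x 16 mm, on the bench on the robot's side of the gap between chest and tray

How it is judged:
By the outcome, as a careful person would: the job done as asked, in the order asked, and still so for the second after the job is handed in, while the arm keeps its last pose, push and grip.
It also fails if it takes over 72 s, if anything falls off the work surface, if the arm or the gripper's body presses on something with over 40 N, if the wrist force passes 120 N, or if a joint passes its speed limit or range.

### The arm

A 6-joint arm with a two-finger parallel gripper is mounted at the origin on a cart in front of the work surface, level with it; the furniture and walls round the work are solid. World frame = base frame: x ahead of the robot, y to its left, z up, the work surface at z = 0. Lengths are in m, angles in rad, forces in N, time in s.
With the tool pointing down it reaches from about 0.225 to 0.875 m from the base axis. Payload 3.4 kg.
Tool frame: the origin (TCP) lies between the finger pads, 19 mm behind the fingertips; this is the grasp point; z points along the fingers, y is the line along which they close (so a half turn about z gives the same grasp; the last joint's range is limited). The gripper opens to 85 mm and grips with 20 to 120 N. Pads are 22 mm wide; open, the fingers measure 114 mm over their backs; the gripper's body (76 mm by 85 mm) begins 54 mm behind the grasp point. The pads swing forward as they close: fully open they stand 13 mm farther back than shut.
Start: joints at [1.051, 0.276, 1.505, -0, 1.361, -0.121], TCP at [0.223, 0.53, 0.25] pointing down, gripper open.
Joint ranges: [-2.89, 2.89], [-0.75, 2.08], [0.22, 2.7], [-1.18, 4.32], [0.11, 2.71], [-2.7, 2.7]. Speed limits (rad/s): [2.57, 2.57, 3.14, 3.14, 3.14, 3.14].

### API

Orientations are given as a unit quaternion [x, y, z, w].
In Python, from rig import env, vision, models gives the robot as it stands.
- The arm moves only by the shell command python3 -m handwheel 'ROWS'. ROWS is JSON, a list of rows, each a list of 7 numbers: the closure, from -1 (fully open) to 1 (shut), then the shift along the world's x, y, z in mm, then the turn, a rotation vector about the world's x, y, z in degrees. A call has 1 to 20 rows; each row is the pose to reach, as a shift and turn from the pose commanded when the call began; what a row does not reach only later rows make up. A row lasts 1/10 s, in which the tool goes at most 50 mm and 8.59 degrees, less where a joint would pass 70% of its speed; a pose out of reach is approached as far as the arm can. A call with a gripper value outside its range is refused whole. The fingers move at their own pace and stop on an object; the grip force is fixed at half the most. Time passes only in rows, so rows that repeat a pose let the fingers close. It gives the time, the measured TCP pose, the force, the opening and the grip force at its end, in the units of the state.
- env.sense(): the state, without advancing time (a new reading comes with each control period).
- vision.get_image(name): name is "scene" or "top" or "wrist"; returns (picture, depth): 384x512x3 uint8, red, green, blue; 384x512 float32, m along the optical axis (not along the pixel's ray), 0 where there is no reading.
- vision.get_calibration(name): a dict with "intrinsics" (3x3 intrinsics, pixels), "eye" and "rotation" of the camera in the world. Camera axes: x right, y down, z forward; pixel columns grow to the right and rows downward; lengths in m; the calibration is good to about 2 mm. A picture is of the moment at which its call begins: read the wrist's pose just before it. get_calibration takes no time and is no camera call; for the wrist camera it gives the pose at the moment of the call.
- env.close_job(): hands the job in; it is judged then, once.
Trained networks look in the newest picture that a camera, given by its name, has taken for a name from the list of things; names that differ only in an ending like _2 or _b are one class to them, and where a whole thing is asked for, a point or a joint stands for the part that bears it (a point fixed in the world has none). Each returns a list of dicts, best first, with "confidence" (0 to 1); they miss things now and then, are a little off and sometimes report something else, mostly with a low value. They report only what shows in the picture. A call takes as long as a camera call.
- models.search_frame(camera, name): "centre" ([x, y, z] in m, in world coordinates, good to about 4 mm: the middle of the surface that is visible of it).
The state is a dict: "time_s": time; "joint_pos": joint angles; "joint_velocities": joint speeds; "effort": joint torques, N m; "ee_pos": TCP position; "tool_rot": TCP orientation; "contact_force": force on the tool from outside, world axes, zero at the start; "moment": the same for the moment, N m; "grip_width": finger opening in m; "grasp_force": force on a finger pad.
Only numpy, scipy, OpenCV 4.12 (cv2) and the standard library are available. Lean on these libraries where they do the work, as an engineer would, in place of code of your own. Each camera call takes 0.05 s, during which the arm holds its last target. There are 200 camera calls.

## Working session

There is one attempt and no reset: what is moved stays moved. The work goes in short steps, Python scripts to look and compute and a shell command to move; the robot and the scene stay as the last step left them, time stands still between calls to the robot, and variables do not carry over. Pictures are saved under pics/ and viewed, at most 10 in all, crops included, and the job is handed in when it is done.

```bash
mkdir -p pics; cat > h.py <<'E'
import numpy as np, cv2
from rig import env, vision, models
def snap(cam,fn=None):
    im,d=vision.get_image(cam)
    if fn: cv2.imwrite('pics/'+fn,im[:,:,::-1])
    return im,d
def pts(cam,d,c=None):
    c=c or vision.get_calibration(cam);K=np.array(c['intrinsics']);R=np.array(c['rotation']);e=np.array(c['eye'])
    v,u=np.mgrid[:d.shape[0],:d.shape[1]]
    p=np.stack([(u-K[0,2])/K[0,0]*d,(v-K[1,2])/K[1,1]*d,d],-1)
    return p@R.T+e
E
python3 - <<'E'
from h import *
s=env.sense();print(s['time_s'],s['ee_pos'],s['tool_rot'])
for cam in ['scene','top']:
    im,d=snap(cam,cam+'0.png');c=vision.get_calibration(cam);print(cam,np.round(c['eye'],3).tolist(),np.round(c['rotation'],3).tolist(),np.array(c['intrinsics'])[0])
    for n in ['chest','lid','stay_screw','bar_middle','spacer_ring','flange_bush','sorting_tray','tray_ring','tray_bush','felt_cup','loupe','shears_mid']:
        print(n,[(np.round(r['centre'],3).tolist(),round(r['confidence'],2)) for r in models.search_frame(cam,n)][:3])
E
```

```text
0.0 [0.22303788 0.52945097 0.24916031] [ 1.98075665e-01  9.80186323e-01 -8.50277482e-04 -2.82648370e-04]
scene [-0.153, -0.924, 0.706] [0.809, -0.264, 0.176, -0.495] [422.08483439   0.         261.13871167]
chest [([0.572, 0.057, 0.109], 0.81)]
lid [([0.613, 0.107, 0.112], 0.87)]
stay_screw [([0.573, 0.058, 0.105], 0.68)]
bar_middle [([0.618, 0.099, 0.113], 0.81)]
spacer_ring [([0.574, 0.156, 0.121], 0.42)]
flange_bush [([0.57, 0.025, 0.121], 0.55)]
sorting_tray [([0.511, -0.347, 0.011], 0.83)]
tray_ring [([0.447, -0.304, 0.019], 0.74), ([0.593, -0.302, 0.022], 0.55)]
tray_bush [([0.45, -0.305, 0.023], 0.63)]
felt_cup [([0.743, -0.172, 0.036], 0.6)]
loupe [([0.379, -0.122, 0.015], 0.41)]
shears_mid [([0.408, 0.395, 0.0], 0.62)]
top [0.518, 0.038, 1.286] [-0.7, 0.713, -0.018, 0.016] [387.86778138   0.         257.12553249]
chest [([0.62, 0.116, 0.112], 0.86)]
lid [([0.616, 0.114, 0.112], 0.87)]
stay_screw [([0.615, 0.114, 0.105], 0.79), ([0.616, 0.114, 0.11], 0.57)]
bar_middle [([0.615, 0.115, 0.108], 0.82)]
spacer_ring [([0.577, 0.16, 0.121], 0.42)]
flange_bush []
sorting_tray [([0.518, -0.343, 0.012], 0.87), ([0.594, -0.296, 0.026], 0.4)]
tray_ring [([0.595, -0.298, 0.023], 0.5)]
tray_bush [([0.452, -0.294, 0.015], 0.62)]
felt_cup []
loupe []
shears_mid [([0.423, 0.406, 0.007], 0.55)]
```

View pics/scene0.png

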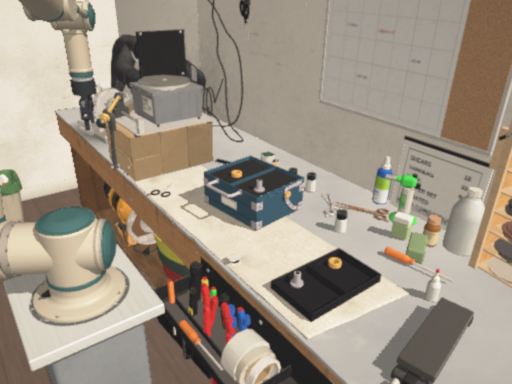

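View pics/top0.png

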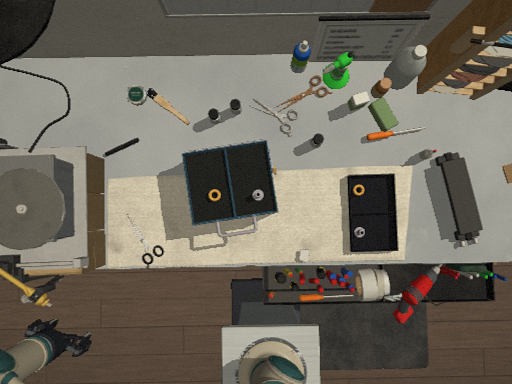

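The top view shows the chest with a small yaw: lid corners near (183,152), (270,141), (277,212), (192,222). The pull bar is in front at about (218–257,228). The ring is in the left compartment at (214,195) and the bush in the right at (258,195). In the sorting tray, the ring is in the far compartment (359,190) and the bush in the near one (360,232).

```bash
cat > m.py <<'E'
from h import *
im,d=snap('top');P=pts('top',d);c=vision.get_calibration('wrist')
print('wristcam',np.round(np.array(c['eye'])-env.sense()['ee_pos'],3),np.round(c['rotation'],2).tolist())
ok=(d>0)&(P[...,2]>0.10)&(P[...,2]<0.16)&(P[...,0]>0.5)&(P[...,0]<0.78)&(P[...,1]>-.06)&(P[...,1]<.29)
r=cv2.minAreaRect(P[ok][:,:2].astype(np.float32)*1000);print('lid rect',r)
print('floor z',np.median(P[ok][:,2]),np.percentile(P[ok][:,2],[5,50,95]))
h=(d>0)&(P[...,2]>0.012)&(P[...,0]>0.35)&(P[...,0]<0.7)&(P[...,1]>-.45)&(P[...,1]<-.24)
print('tray rect',cv2.minAreaRect(P[(P[...,2]>0.005)&h][:,:2].astype(np.float32)*1000),np.percentile(P[h][:,2],[5,50,95]))
for n,(u,v) in dict(ring=(214,195),bush=(258,195),tring=(359,190),tbush=(360,232)).items():
    w=P[v-9:v+10,u-9:u+10];z=w[...,2];f=np.median(z);m=z>f+.006
    print(n,'floor',round(f,4),m.sum(),np.round(w[m].mean(0),4),w[m].max(0).round(3))
b=(d>0)&(P[...,2]>0.09)&(P[...,0]<0.5)&(P[...,0]>.42)&(P[...,1]>-.03)&(P[...,1]<.25)
q=P[b];print('bar',q.shape,q.mean(0).round(4),q.min(0).round(3),q.max(0).round(3))
E
python3 m.py
```

```text
Traceback (most recent call last):
  File "m.py", line 2, in <module>
    im,d=snap('top');P=pts('top',d);c=vision.get_calibration('wrist')
                       ~~~^^^^^^^^^
  File "h.py", line 11, in pts
    return p@R.T+e
           ~^~~~
ValueError: matmul: Input operand 1 has a mismatch in its core dimension 0, with gufunc signature (n?,k),(k,m?)->(n?,m?) (size 4 is different from 3)
```

```bash
sed -i 's/R=np.array(c\[.rotation.\])/R=Rot.from_quat(c["rotation"]).as_matrix()/; 1a from scipy.spatial.transform import Rotation as Rot' h.py; python3 m.py
```

```text
wristcam [-0.06   0.025  0.125] [0.83, 0.55, 0.07, 0.11]
lid rect ((612.38232421875, 108.32740783691406), (238.9461669921875, 275.6549987792969), 7.705746173858643)
floor z 0.11024023802690874 [0.10609978 0.11024024 0.12132939]
tray rect ((515.4829711914062, -333.77130126953125), (287.5812072753906, 168.86048889160156), 0.3956238329410553) [0.01220709 0.01534955 0.03256296]
ring floor 0.111 85 [0.5749 0.1568 0.1639] [0.594 0.178 1.286]
bush floor 0.1108 38 [0.5732 0.0312 0.1677] [0.592 0.043 1.286]
tring floor 0.0115 90 [ 0.5887 -0.2851  0.0533] [0.618 0.038 1.286]
tbush floor 0.0122 79 [ 0.4537 -0.2756  0.0652] [0.518 0.038 1.286]
bar (270, 3) [0.4753 0.1245 0.1168] [0.449 0.035 0.099] [0.499 0.23  0.127]
```

```bash
python3 -m handwheel '[[-1,60,-30,80,0,0,8],[-1,70,-80,120,0,0,16],[-1,110,-120,120,0,0,24],[-1,140,-160,120,0,0,30],[-1,180,-200,120,0,0,30],[-1,210,-250,120,0,0,30],[-1,240,-300,120,0,0,30],[-1,260,-350,120,0,0,30],[-1,277,-400,120,0,0,30],[-1,277,-440,120,0,0,30],[-1,277,-440,120,0,0,30],[-1,277,-440,120,0,0,30]]'
python3 - <<'E'
from h import *
im,d=snap('wrist','w1.png');c=vision.get_calibration('wrist');print(c['eye'],c['rotation'],env.sense()['joint_pos'])
for n in ['spacer_ring','flange_bush','bar_middle','lid']: print(n,[(np.round(r['centre'],3).tolist(),round(r['confidence'],2)) for r in models.search_frame('wrist',n)][:3])
np.savez('w1.npz',im=im,P=pts('wrist',d,c),d=d)
E
```

```text
time_s: 2.6
ee_pos: [0.5013, 0.0859, 0.37]
tool_rot: [-0.06, 0.998, -0.001, 0.0]
contact_force: [0.2, 0.7, 0.6]
grip_width: 0.0854
grasp_force: 0.0
[0.43752663 0.07682438 0.49481725] [0.6577922  0.74159394 0.09714371 0.08894354] [ 0.03255363  0.12933679  1.4063709  -0.00410192  1.6051218  -1.65775493]
spacer_ring [([0.58, 0.164, 0.121], 0.88)]
flange_bush [([0.57, 0.034, 0.12], 0.59)]
bar_middle [([0.606, 0.113, 0.108], 0.94), ([0.566, 0.034, 0.118], 0.72)]
lid [([0.607, 0.11, 0.11], 0.75)]
```

View pics/w1.png

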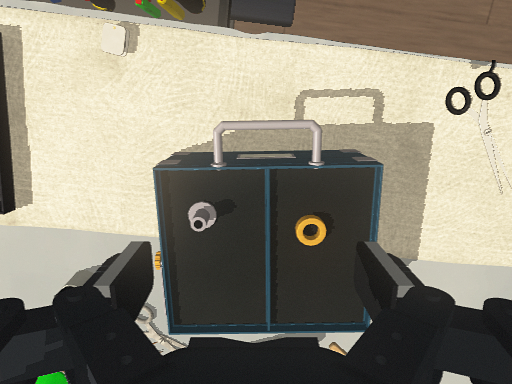

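The wrist view is upside down, with the robot at the top. It shows the bar at about (215–320,125), the bush at (202,215), the ring at (311,231) and the screw at (157,259).

```bash
cat > a1.py <<'E'
import numpy as np,cv2
z=np.load('w1.npz');im,P,d=z['im'],z['P'],z['d']
def loc(u0,u1,v0,v1,za,zb):
    w=P[v0:v1,u0:u1].reshape(-1,3);k=(d[v0:v1,u0:u1].reshape(-1)>0)&(w[:,2]>za)&(w[:,2]<zb);return w[k]
r=loc(288,335,210,252,.119,.14);print('ring',len(r),cv2.minEnclosingCircle((r[:,:2]*1000).astype(np.float32)),np.percentile(r[:,2],[10,50,90]))
b=loc(183,222,196,236,.135,.16);print('bush top',len(b),cv2.minEnclosingCircle((b[:,:2]*1000).astype(np.float32)),np.percentile(b[:,2],[10,50,90]))
b=loc(183,222,196,236,.1145,.16);print('bush all',len(b),cv2.minEnclosingCircle((b[:,:2]*1000).astype(np.float32)))
f=loc(175,255,245,310,.09,.13);f2=loc(285,360,260,310,.09,.13);print('floor',np.median(f[:,2]),np.median(f2[:,2]))
q=loc(228,308,118,133,.09,.14);l=cv2.fitLine((q[:,:2]*1000).astype(np.float32),cv2.DIST_L2,0,.01,.01).ravel();print('bar',len(q),q.mean(0),np.percentile(q[:,2],[10,50,90]),l,np.degrees(np.arctan2(-l[0],l[1])))
q=loc(200,340,118,150,.095,.14);print('handle',q.min(0),q.max(0))
L=loc(140,400,150,340,.1,.13);rc=cv2.minAreaRect((L[:,:2]*1000).astype(np.float32));print('lid',rc)
y=loc(240,295,170,320,.117,.13);l=cv2.fitLine((y[:,:2]*1000).astype(np.float32),cv2.DIST_L2,0,.01,.01).ravel();print('midwall',len(y),l,np.degrees(np.arctan2(l[1],l[0])))
E
python3 a1.py
```

```text
ring 503 ((579.052490234375, 160.88909912109375), 18.064104080200195) [0.12171799 0.12346448 0.1245108 ]
bush top 226 ((577.1288452148438, 30.548118591308594), 8.980546951293945) [0.13920834 0.14391011 0.14502413]
bush all 556 ((576.7922973632812, 30.503032684326172), 16.650836944580078)
floor 0.1107317906263412 0.11044218947422518
bar 725 [0.46223234 0.09395399 0.11786072] [0.11598385 0.11801401 0.11939009] [ 1.3727781e-01 -9.9053258e-01  4.6223233e+02  9.3953995e+01] -172.10963
handle [0.45157075 0.03463087 0.11354703] [0.49645457 0.15746837 0.12202269]
lid ((608.293212890625, 106.61441040039062), (238.73423767089844, 274.35565185546875), 7.62937593460083)
midwall 395 [9.9088520e-01 1.3470906e-01 6.0729816e+02 1.1343431e+02] 7.741796
```

```bash
python3 -m handwheel '[[-0.4,20,20,-20,0,0,-8],[-0.4,40,40,-40,0,0,-16],[-0.4,60,60,-60,0,0,-24],[-0.4,78,75,-80,0,0,-32],[-0.4,78,75,-100,0,0,-40],[-0.4,78,75,-120,0,0,-48],[-0.4,78,75,-140,0,0,-56],[-0.4,78,75,-150,0,0,-64],[-0.4,78,75,-160,0,0,-72],[-0.4,78,75,-170,0,0,-80],[-0.4,78,75,-180,0,0,-88],[-0.4,78,75,-180,0,0,-89],[-0.4,78,75,-180,0,0,-89]]'
python3 - <<'E'
from h import *
im,d=snap('wrist');P=pts('wrist',d);w=P[(d>0)&(P[...,2]>.119)&(P[...,2]<.13)&(abs(P[...,0]-.579)<.03)&(abs(P[...,1]-.161)<.03)]
print(len(w),cv2.minEnclosingCircle((w[:,:2]*1000).astype(np.float32)) if len(w) else '',np.median(w[:,2]))
print(env.sense()['ee_pos'])
E
```

```text
time_s: 4.15
ee_pos: [0.5779, 0.1663, 0.1902]
tool_rot: [0.653, 0.757, 0.0, -0.0]
contact_force: [-0.7, -0.2, 0.0]
grip_width: 0.0595
grasp_force: 0.0
1906 ((579.0579833984375, 163.27284240722656), 17.925907135009766) 0.12418090509616689
[0.57827426 0.1660118  0.19059005]
```

```bash
python3 -m handwheel '[[-0.4,1,-4,-20,0,0,0],[-0.4,1,-4,-45,0,0,0],[-0.4,1,-4,-60,0,0,0],[-0.4,1,-4,-60,0,0,0]]' && python3 -m handwheel '[[0.4,0,0,0,0,0,0],[0.4,0,0,0,0,0,0],[0.4,0,0,0,0,0,0],[0.4,0,0,0,0,0,0],[0.4,0,0,0,0,0,0],[0.4,0,0,0,0,0,0]]'
```

```text
time_s: 4.6
ee_pos: [0.578, 0.161, 0.1285]
tool_rot: [0.654, 0.756, -0.001, -0.001]
contact_force: [0.4, -0.6, 0.1]
grip_width: 0.0597
grasp_force: 0.0
time_s: 5.2
ee_pos: [0.5804, 0.1612, 0.1319]
tool_rot: [0.655, 0.756, 0.001, 0.001]
contact_force: [0.2, -0.4, 5.5]
grip_width: 0.0322
grasp_force: 60.2
```

```bash
python3 -m handwheel '[[0.4,0,0,20,0,0,0],[0.4,0,0,50,0,0,0],[0.4,0,0,80,0,0,0],[0.4,0,0,80,0,0,0]]'; python3 - <<'E'
from h import *
im,d=snap('wrist','w2.png')
E
```

```text
time_s: 5.6
ee_pos: [0.5819, 0.1613, 0.2148]
tool_rot: [0.655, 0.756, 0.004, 0.003]
contact_force: [1.1, 0.6, 0.7]
grip_width: 0.0325
grasp_force: 59.8
```

View pics/w2.png

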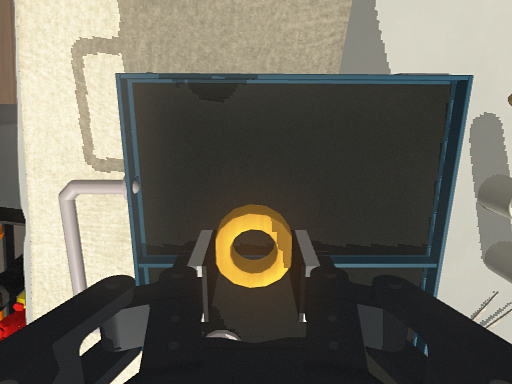

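```bash
python3 - <<'E'
from h import *
im,d=snap('wrist');c=vision.get_calibration('wrist');s=env.sense();P=pts('wrist',d,c)
T=Rot.from_quat(s['tool_rot']);Q=T.inv().apply((P-np.array(s['ee_pos'])).reshape(-1,3)).reshape(P.shape)*1000
hsv=cv2.cvtColor(im,cv2.COLOR_RGB2HSV);m=(d>0)&(hsv[...,0]>12)&(hsv[...,0]<30)&(hsv[...,1]>150);m[:190]=0;m[300:]=0;m[:,:200]=0;m[:,310:]=0
q=Q[m];print(len(q),q.min(0),q.max(0),q.mean(0))
for v in range(205,290,10):
    k=[u for u in range(205,300,8) if m[v,u]]
    print(v,[(u,*np.round(Q[v,u]).astype(int)) for u in k])
E
```

```text
4313 [-71.81257973 -24.54127996 -14.70484984] [ 20.41712168  23.31522438 103.48934654] [ 3.36519693  1.05378943 10.70283855]
205 [(245, np.int64(-6), np.int64(-5), np.int64(101)), (253, np.int64(20), np.int64(1), np.int64(19)), (261, np.int64(19), np.int64(5), np.int64(20))]
215 [(229, np.int64(16), np.int64(-10), np.int64(16)), (237, np.int64(18), np.int64(-6), np.int64(10)), (245, np.int64(19), np.int64(-2), np.int64(9)), (253, np.int64(19), np.int64(1), np.int64(8)), (261, np.int64(19), np.int64(4), np.int64(9)), (269, np.int64(19), np.int64(8), np.int64(9)), (277, np.int64(17), np.int64(11), np.int64(15))]
225 [(221, np.int64(14), np.int64(-13), np.int64(11)), (229, np.int64(15), np.int64(-9), np.int64(8)), (237, np.int64(15), np.int64(-6), np.int64(8)), (245, np.int64(15), np.int64(-2), np.int64(8)), (253, np.int64(15), np.int64(1), np.int64(8)), (261, np.int64(15), np.int64(4), np.int64(7)), (269, np.int64(15), np.int64(8), np.int64(8)), (277, np.int64(15), np.int64(11), np.int64(7)), (285, np.int64(13), np.int64(15), np.int64(11))]
235 [(221, np.int64(10), np.int64(-13), np.in
[... 914 characters left out ...]
(1), np.int64(15)), (261, np.int64(-7), np.int64(5), np.int64(14)), (269, np.int64(-5), np.int64(8), np.int64(10)), (277, np.int64(-4), np.int64(11), np.int64(7)), (285, np.int64(-4), np.int64(15), np.int64(8))]
275 [(229, np.int64(-9), np.int64(-10), np.int64(8)), (237, np.int64(-9), np.int64(-6), np.int64(8)), (245, np.int64(-9), np.int64(-3), np.int64(8)), (253, np.int64(-8), np.int64(1), np.int64(7)), (261, np.int64(-8), np.int64(4), np.int64(7)), (269, np.int64(-9), np.int64(8), np.int64(7)), (277, np.int64(-9), np.int64(11), np.int64(8))]
285 [(245, np.int64(-14), np.int64(-3), np.int64(8)), (253, np.int64(-14), np.int64(1), np.int64(8)), (261, np.int64(-14), np.int64(4), np.int64(8))]
```

```bash
python3 -m handwheel '[[0.4,0,-30,20,0,0,0],[0.4,0,-80,40,0,0,-2],[0.4,-10,-130,60,0,0,-4],[0.4,-20,-180,80,0,0,-6],[0.4,-30,-230,80,0,0,-8],[0.4,-40,-280,80,0,0,-8],[0.4,-50,-330,80,0,0,-8],[0.4,-60,-370,80,0,0,-8],[0.4,-60,-400,80,0,0,-8],[0.4,-60,-400,80,0,0,-8],[0.4,-60,-400,80,0,0,-8]]'; python3 - <<'E'
from h import *
s=env.sense();im,d=snap('wrist','w3.png');c=vision.get_calibration('wrist');P=pts('wrist',d,c);np.savez('w3.npz',im=im,P=P,d=d);print(s['ee_pos'],s['grip_width'],c['eye'])
for n in ['tray_ring','tray_bush','sorting_tray']: print(n,[(np.round(r['centre'],3).tolist(),round(r['confidence'],2)) for r in models.search_frame('wrist',n)][:3])
E
```

```text
time_s: 6.8
ee_pos: [0.5184, -0.2394, 0.2881]
tool_rot: [0.707, 0.707, -0.0, -0.002]
contact_force: [0.5, 0.1, -1.3]
grip_width: 0.0325
grasp_force: 59.7
[ 0.5184265  -0.23940853  0.28810123] 0.032525774979502535 [ 0.52001951 -0.17301473  0.41363288]
tray_ring [([0.592, -0.295, 0.023], 0.76)]
tray_bush [([0.455, -0.294, 0.017], 0.91)]
sorting_tray [([0.52, -0.317, 0.009], 0.92), ([0.589, -0.293, 0.023], 0.69)]
```

View pics/w3.png

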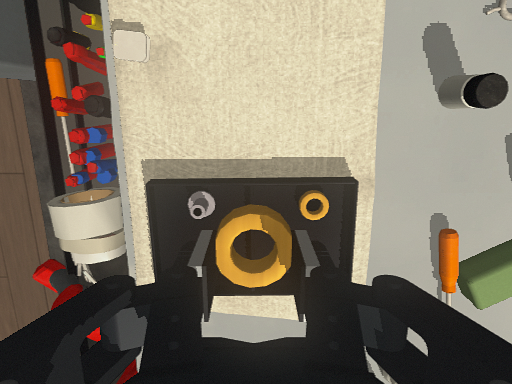

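The held ring hangs level. The tray's left wall is at row 182 (u 147–357), with the tray bush at (201,205) in the near compartment and the tray ring at (314,206) in the far one.

```bash
python3 - <<'E'
from h import *
z=np.load('w3.npz');P,d=z['P'],z['d']
m=(d>0)&(P[...,2]<.05)&(P[...,0]>.36)&(P[...,0]<.68)&(P[...,1]<-.25)&(P[...,1]>-.45)
w=P[m&(P[...,2]>.024)];
for k in range(-44,-24,2):
    q=w[(w[:,1]>k/100)&(w[:,1]<k/100+.02)]
    if len(q): print(k,len(q),q[:,0].min().round(4),q[:,0].max().round(4))
lw=w[(w[:,1]>-.285)];print('leftwall y',np.percentile(lw[:,1],[1,50,99]),np.percentile(lw[:,2],[50]),np.polyfit(lw[:,0],lw[:,1],1))
for n,x,y,zt in[('ring',.592,-.295,.018),('bush',.455,-.294,.032)]:
    q=P[(d>0)&(abs(P[...,0]-x)<.025)&(abs(P[...,1]-y-0)<.02)&(P[...,2]>zt)&(P[...,1]<-.277)];print(n,len(q),cv2.minEnclosingCircle((q[:,:2]*1000).astype(np.float32)),np.percentile(q[:,2],[50,95]))
f=P[m&(abs(P[...,0]-.59)<.02)&(P[...,1]<-.32)];print('floor',np.median(f[:,2]) if len(f) else None)
im,d=snap('top');P=pts('top',d)
m=(d>0)&(P[...,2]>.022)&(P[...,2]<.04)&(P[...,0]>.36)&(P[...,0]<.68)&(P[...,1]<-.24)&(P[...,1]>-.46);w=P[m];print('top',w.min(0),w.max(0))
E
```

```text
-42 446 0.4689 0.5704
-40 88 0.3942 0.6436
-38 151 0.3938 0.6436
-36 205 0.3928 0.6434
-34 183 0.393 0.6431
-32 365 0.3929 0.6427
-30 652 0.3922 0.6423
-28 1091 0.392 0.6422
leftwall y [-0.28459779 -0.26670696 -0.26347234] [0.03068854] [-0.00202015 -0.26781374]
ring 510 ((592.876220703125, -296.13671875), 17.81842613220215) [0.02513517 0.02651441]
bush 227 ((454.7751770019531, -296.785888671875), 9.10909366607666) [0.04545738 0.04675504]
floor 0.011451190191520272
top [ 0.39104751 -0.41964213  0.02200683] [ 0.64145089 -0.26582347  0.03982735]
```

```bash
python3 -m handwheel '[[0.4,30,-40,-20,0,0,0],[0.4,61,-80,-60,0,0,0],[0.4,61,-128,-100,0,0,0],[0.4,61,-128,-150,0,0,0],[0.4,61,-128,-200,0,0,0],[0.4,61,-128,-235,0,0,0],[0.4,61,-128,-249,0,0,0],[0.4,61,-128,-252,0,0,0],[0.4,61,-128,-252,0,0,0]]'
```

```text
time_s: 7.95
ee_pos: [0.5809, -0.3664, 0.0382]
tool_rot: [0.706, 0.708, 0.0, 0.0]
contact_force: [-0.9, -0.0, -0.7]
grip_width: 0.0328
grasp_force: 59.8
```

```bash
python3 -m handwheel '[[0.4,0,0,-2,0,0,0],[0.4,0,0,-3,0,0,0],[0.4,0,0,-3,0,0,0]]'; python3 -m handwheel '[[-0.4,0,0,0,0,0,0],[-0.4,0,0,0,0,0,0],[-0.4,0,0,0,0,0,0],[-0.4,0,0,0,0,0,0]]'; python3 -m handwheel '[[-0.4,0,0,15,0,0,0],[-0.4,0,0,50,0,0,0],[-0.4,0,0,100,0,0,0],[-0.4,0,50,150,0,0,2],[-0.4,0,100,200,0,0,4],[-0.4,0,150,220,0,0,6],[-0.4,0,200,220,0,0,8],[-0.4,0,250,220,0,0,8],[-0.4,0,300,220,0,0,8],[-0.4,0,350,220,0,0,8],[-0.4,-5,396,200,0,0,8],[-0.4,-5,396,170,0,0,8],[-0.4,-5,396,170,0,0,8],[-0.4,-5,396,170,0,0,8]]'; python3 - <<'E'
from h import *
s=env.sense()
im,d=snap('wrist');P=pts('wrist',d);w=P[(d>0)&(P[...,2]>.136)&(P[...,2]<.155)&(abs(P[...,0]-.577)<.016)&(abs(P[...,1]-.0305)<.016)]
print(s['ee_pos'],len(w),cv2.minEnclosingCircle((w[:,:2]*1000).astype(np.float32)) if len(w) else '',np.median(w[:,2]))
im,d=snap('top','t2.png');P=pts('top',d);w=P[(d>0)&(P[...,2]>.018)&(P[...,2]<.05)&(abs(P[...,0]-.58)<.03)&(abs(P[...,1]+.365)<.03)]
print('ring',len(w),w.mean(0),np.median(w[:,2]))
E
```

```text
time_s: 8.25
ee_pos: [0.5809, -0.3673, 0.0365]
tool_rot: [0.706, 0.708, 0.0, 0.001]
contact_force: [-0.4, -0.1, -1.1]
grip_width: 0.0323
grasp_force: 59.8
time_s: 8.65
ee_pos: [0.5803, -0.3671, 0.0351]
tool_rot: [0.706, 0.708, 0.0, 0.0]
contact_force: [0.8, -0.5, -0.1]
grip_width: 0.0597
grasp_force: 0.0
time_s: 10.05
ee_pos: [0.5747, 0.0296, 0.2051]
tool_rot: [0.654, 0.756, -0.001, -0.0]
contact_force: [0.8, -0.3, 0.3]
grip_width: 0.0598
grasp_force: 0.0
[0.5747107  0.0296493  0.20508922] 786 ((578.0199584960938, 31.37843894958496), 9.102370262145996) 0.14497424922175225
ring 70 [ 0.58016009 -0.36535624  0.02392391] 0.02354404939506105
```

```bash
python3 -m handwheel '[[-0.4,3,1,-20,0,0,0],[-0.4,3,1,-50,0,0,0],[-0.4,3,1,-66,0,0,0],[-0.4,3,1,-66,0,0,0],[0.7,3,1,-66,0,0,0],[0.9,3,1,-66,0,0,0],[0.9,3,1,-66,0,0,0],[0.9,3,1,-66,0,0,0],[0.9,3,1,-66,0,0,0],[0.9,3,1,-66,0,0,0],[0.9,3,1,-66,0,0,0]]'; python3 -m handwheel '[[0.9,0,0,20,0,0,0],[0.9,0,0,60,0,0,0],[0.9,0,0,100,0,0,0],[0.9,0,0,100,0,0,0]]'; python3 - <<'E'
from h import *
s=env.sense();im,d=snap('wrist','w4.png');c=vision.get_calibration('wrist');P=pts('wrist',d,c)
T=Rot.from_quat(s['tool_rot']);Q=T.inv().apply((P-np.array(s['ee_pos'])).reshape(-1,3)).reshape(P.shape)*1000
for v in range(190,300,8): print(v,[tuple(np.round(Q[v,u]).astype(int).tolist()) for u in (235,245,253,261,271)])
E
```

```text
time_s: 11.25
ee_pos: [0.5794, 0.0295, 0.1408]
tool_rot: [0.655, 0.756, 0.001, 0.002]
contact_force: [0.0, -1.7, 5.5]
grip_width: 0.0153
grasp_force: 58.6
time_s: 11.65
ee_pos: [0.5817, 0.0299, 0.2454]
tool_rot: [0.655, 0.756, 0.004, 0.005]
contact_force: [1.4, 0.1, -0.4]
grip_width: 0.0153
grasp_force: 58.6
190 [(-4, -16, 137), (-4, -8, 138), (-4, -2, 139), (-4, 5, 138), (-4, 13, 139)]
198 [(-11, -16, 138), (-10, -8, 137), (-10, -2, 137), (-10, 5, 138), (-11, 13, 138)]
206 [(18, -9, 28), (18, -5, 29), (18, -1, 28), (18, 3, 28), (17, 8, 29)]
214 [(14, -9, 28), (14, -5, 29), (14, -1, 28), (13, 3, 30), (14, 8, 28)]
222 [(10, -9, 28), (11, -5, 25), (12, -1, 21), (12, 3, 23), (9, 8, 29)]
230 [(11, -9, 15), (12, -4, 13), (13, -1, 11), (12, 3, 12), (11, 7, 15)]
238 [(10, -8, 8), (12, -4, 5), (13, -1, 3), (12, 3, 3), (8, 7, 14)]
246 [(8, -8, 5), (11, -4, -1), (10, -1, 0), (10, 2, 0), (9, 7, 2)]
254 [(7, -8, -1), (7, -4, -1), (7, -1, -1), (7, 3, 0), (7, 6, 0)]
262 [(4, -8, -1), (4, -4, -1), (4, -1, 0), (3, 3, 0), (4, 6, -1)]
270 [(0, -8, -1), (0, -4, -1), (0, -1, -1), (0, 3, 0), (0, 7, 0)]
278 [(-5, -8, 2), (-4, -4, 0), (-3, -1, -1), (-4, 3, 0), (-9, 7, 9)]
286 [(-8, -8, 1), (-155, -12, 247), (-155, -2, 246), (-154, 8, 245), (-154, 20, 244)]
294 [(-166, -25, 246), (-166, -12, 246), (-165, -2, 245), (-166, 8, 246), (-165, 20, 245)]
```

View pics/w4.png

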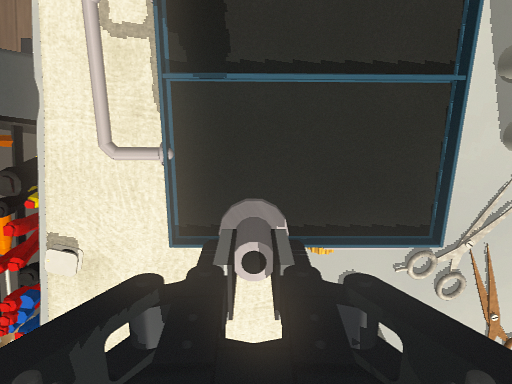

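The bush is held upright near (253,262), with its flange below the pads.

```bash
python3 -m handwheel '[[0.9,-15,-40,0,0,0,-2],[0.9,-30,-85,0,0,0,-4],[0.9,-45,-130,0,0,0,-6],[0.9,-60,-175,0,0,0,-8],[0.9,-75,-220,0,0,0,-8],[0.9,-90,-265,0,0,0,-8],[0.9,-105,-310,0,0,0,-8],[0.9,-120,-355,0,0,0,-8],[0.9,-126,-398,-20,0,0,-8],[0.9,-126,-398,-70,0,0,-8],[0.9,-126,-398,-120,0,0,-8],[0.9,-126,-398,-160,0,0,-8],[0.9,-126,-398,-185,0,0,-8],[0.9,-126,-398,-195,0,0,-8],[0.9,-126,-398,-195,0,0,-8]]'
```

```text
time_s: 13.2
ee_pos: [0.4512, -0.3669, 0.0431]
tool_rot: [0.706, 0.708, 0.0, -0.002]
contact_force: [0.7, -0.5, -0.4]
grip_width: 0.0154
grasp_force: 59.0
```

```bash
python3 -m handwheel '[[0.9,0,0,-1,0,0,0],[0.2,0,0,-1,0,0,0],[-0.2,0,0,-1,0,0,0],[-0.2,0,0,-1,0,0,0],[-0.2,0,0,-1,0,0,0],[-0.2,0,0,-1,0,0,0]]'; python3 -m handwheel '[[-0.2,0,0,20,0,0,0],[-0.2,0,0,60,0,0,0],[-0.2,0,0,110,0,0,0],[-0.2,0,40,160,0,0,2],[-0.2,0,90,180,0,0,4],[-0.2,0,140,180,0,0,6],[-0.2,0,190,180,0,0,8],[-0.2,0,240,180,0,0,8],[-0.2,0,290,180,0,0,8],[-0.2,0,340,180,0,0,8],[-0.2,5,390,180,0,0,8],[-0.2,10,430,180,0,0,8],[-0.2,12,461,160,0,0,8],[-0.2,12,461,140,0,0,8],[-0.2,12,461,140,0,0,8],[-0.2,12,461,140,0,0,8]]'; python3 - <<'E'
from h import *
s=env.sense();print(s['ee_pos'],s['joint_pos'])
im,d=snap('wrist','w5.png');c=vision.get_calibration('wrist');P=pts('wrist',d,c)
w=P[(d>0)&(P[...,2]>.11)&(P[...,2]<.125)&(P[...,0]>.44)&(P[...,0]<.482)&(P[...,1]>.05)&(P[...,1]<.16)]
l=cv2.fitLine((w[:,:2]*1000).astype(np.float32),cv2.DIST_L2,0,.01,.01).ravel()
print('bar',len(w),w.min(0),w.max(0),l,np.percentile(w[:,2],[50,90]))
im,d=snap('top','t3.png');P=pts('top',d);w=P[(d>0)&(P[...,2]>.013)&(P[...,2]<.06)&(abs(P[...,0]-.455)<.03)&(abs(P[...,1]+.365)<.03)]
print('bush',len(w),w.mean(0),w.max(0))
cv2.imwrite('pics/t3c.png',cv2.resize(im[150:270,170:410,::-1],None,fx=3,fy=3))
E
```

```text
time_s: 13.8
ee_pos: [0.4523, -0.3681, 0.0431]
tool_rot: [0.706, 0.708, 0.0, 0.0]
contact_force: [1.0, 0.1, 0.2]
grip_width: 0.0512
grasp_force: 0.0
time_s: 15.4
ee_pos: [0.4642, 0.0927, 0.1831]
tool_rot: [0.655, 0.756, -0.0, -0.0]
contact_force: [-0.1, 0.6, 0.5]
grip_width: 0.0512
grasp_force: 0.0
[0.46415617 0.09274071 0.18314528] [ 5.02873609e-02  1.74402215e-01  1.81957626e+00 -3.42078059e-04
  1.14814447e+00 -9.19933079e-02]
bar 3497 [0.45110741 0.05000555 0.1133295 ] [0.48195442 0.15921107 0.12150739] [ 1.0512830e-02 -9.9994475e-01  4.6355753e+02  1.1443185e+02] [0.11882598 0.12002352]
bush 123 [ 0.45338553 -0.3636337   0.02260423] [ 0.48305713 -0.33523958  0.04955826]
```

View pics/t3c.png

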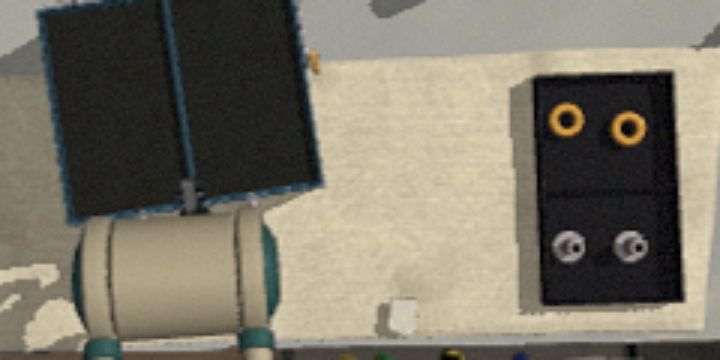

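Both parts sit correctly, the rings together at (567,119)/(628,128) and the bushes at (568,246)/(630,246). Next I'll grasp the bar.

```bash
python3 -m handwheel '[[0.1,-1,1,0,0,0,0],[0.1,-1,1,-10,0,0,0],[0.1,-1,1,-30,0,0,0],[0.1,-1,1,-55,0,0,0],[0.1,-1,1,-69,0,0,0],[0.1,-1,1,-69,0,0,0],[0.1,-1,1,-69,0,0,0]]'; python3 -m handwheel '[[1,0,0,0,0,0,0],[1,0,0,0,0,0,0],[1,0,0,0,0,0,0],[1,0,0,0,0,0,0],[1,0,0,0,0,0,0],[1,0,0,0,0,0,0]]'
python3 - <<'E'
import numpy as np
# bar path from shut, chest frame -> world (yaw 7.8 deg)
y=np.radians(7.8);b0=np.array([-267,6])
for a in range(0,66,4):
    t=np.radians(a);x=-267*np.cos(t)+6*np.sin(t)+267;z=267*np.sin(t)+6*np.cos(t)-6
    print(a,np.round([x*np.cos(y),x*np.sin(y),z]).astype(int).tolist())
E
```

```text
time_s: 16.2
ee_pos: [0.4634, 0.0936, 0.114]
tool_rot: [0.655, 0.755, -0.0, -0.0]
contact_force: [0.2, 0.5, -0.5]
grip_width: 0.0388
grasp_force: 0.0
time_s: 16.8
ee_pos: [0.4611, 0.0935, 0.1148]
tool_rot: [0.655, 0.756, -0.002, -0.001]
contact_force: [-4.5, -2.6, 5.9]
grip_width: 0.0079
grasp_force: 58.5
0 [0, 0, 0]
4 [1, 0, 19]
8 [3, 0, 37]
12 [7, 1, 55]
16 [12, 2, 73]
20 [18, 2, 91]
24 [25, 3, 108]
28 [34, 5, 125]
32 [43, 6, 141]
36 [54, 7, 156]
40 [66, 9, 170]
44 [78, 11, 184]
48 [92, 13, 196]
52 [106, 15, 208]
56 [122, 17, 219]
60 [137, 19, 228]
64 [154, 21, 237]
```

```bash
python3 -m handwheel '[[1,-1,0,9,0,0,0],[1,0,0,19,0,0,0],[1,1,0,28,0,0,0],[1,3,0,37,0,0,0],[1,5,1,46,0,0,0],[1,7,1,55,0,0,0],[1,9,1,64,0,0,0],[1,12,2,73,0,0,0],[1,15,2,82,0,0,0],[1,18,2,91,0,0,0],[1,21,3,100,0,0,0],[1,25,3,108,0,0,0],[1,30,4,117,0,0,0],[1,34,5,125,0,0,0],[1,34,5,125,0,0,0]]'
```

```text
time_s: 18.3
ee_pos: [0.4942, 0.0981, 0.2404]
tool_rot: [0.655, 0.756, -0.003, -0.002]
contact_force: [-10.0, -2.6, 1.5]
grip_width: 0.0076
grasp_force: 58.7
```

```bash
python3 -m handwheel '[[1,3,1,8,0,0,0],[1,8,1,16,0,0,0],[1,14,2,24,0,0,0],[1,19,2,31,0,0,0],[1,25,3,38,0,0,0],[1,31,4,45,0,0,0],[1,37,5,52,0,0,0],[1,43,6,59,0,0,0],[1,50,7,65,0,0,0],[1,57,8,71,0,0,0],[1,64,9,77,0,0,0],[1,71,10,83,0,0,0],[1,79,11,89,0,0,0],[1,87,12,94,0,0,0],[1,94,13,98,0,0,0],[1,102,14,103,0,0,0],[1,102,14,103,0,0,0],[1,102,14,103,0,0,0]]'
python3 - <<'E'
from h import *
s=env.sense();print(s['ee_pos'],s['contact_force'])
im,d=snap('scene');cv2.imwrite('pics/s6.png',cv2.resize(im[120:260,170:330,::-1],None,fx=4,fy=4))
P=pts('scene',d);np.savez('s6.npz',P=P,d=d,im=im)
# lid angle from tcp about hinge
yw=np.radians(7.8);h=np.array([.463,.094])+.267*np.array([np.cos(yw),np.sin(yw)])
x=(np.array(s['ee_pos'])[:2]-h)@[np.cos(yw),np.sin(yw)];z=s['ee_pos'][2]-.1075
print('ang',np.degrees(np.arctan2(z,-x)-np.arctan2(6,267)),np.hypot(x,z))
E
```

```text
time_s: 20.1
ee_pos: [0.5983, 0.1125, 0.3465]
tool_rot: [0.655, 0.756, 0.001, 0.001]
contact_force: [-8.1, -2.5, 9.9]
grip_width: 0.0072
grasp_force: 61.2
[0.59825192 0.11250677 0.34652353] [-8.07179628 -2.51915683  9.86182202]
ang 60.08164900243359 0.2723220718383597
```

View pics/s6.png

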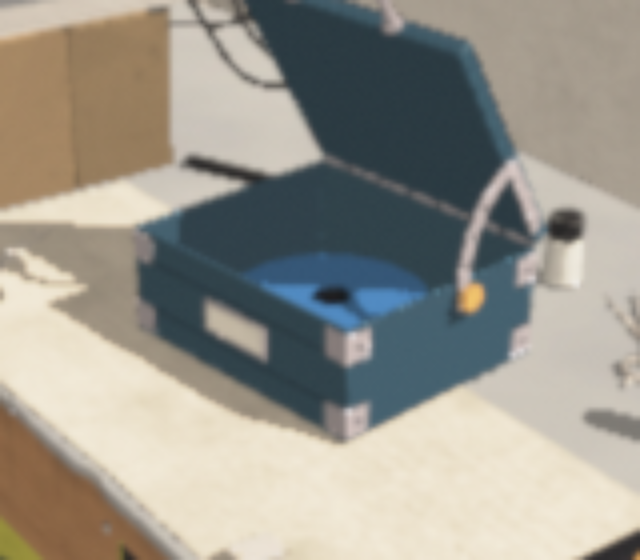

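The lid is open and the arc is up against the screw at crop (470,297), though the red dot can't be made out. I'll check the angle from the lid's plane in the depth image.

```bash
python3 - <<'E'
from h import *
def fit(w,t=.003):
    for _ in range(8):
        c=np.median(w,0) if _==0 else w.mean(0);n=np.linalg.svd(w-c,full_matrices=False)[2][2];r=(w-c)@n;k=abs(r)<max(t,2*np.median(abs(r)));w=w[k]
    n=n*np.sign(n[2]);return n,len(w),np.std((w-w.mean(0))@n)
z=np.load('s6.npz');P,d=z['P'],z['d']
w=P[132:158,252:284][d[132:158,252:284]>0]
n,k,sd=fit(w);print('scene lid plane',n,k,sd,'angle',np.degrees(np.arccos(n[2])),'yaw',np.degrees(np.arctan2(n[1],n[0])))
im,d=snap('top');P=pts('top',d);m=(d>0)&(P[...,2]>.13)&(P[...,2]<.28)&(P[...,0]>.62)&(P[...,0]<.76)&(P[...,1]>.15)&(P[...,1]<.24)
n,k,sd=fit(P[m]);print('top tray',n,k,sd,np.degrees(np.arccos(n[2])))
w=P[m];yw=np.radians(7.8)
s=env.sense();print(s['ee_pos'],s['contact_force'])
E
```

```text
return _methods._mean(a, axis=axis, dtype=dtype,
  ret = um.true_divide(
Traceback (most recent call last):
IndexError: index 2 is out of bounds for axis 0 with size 0
```

```bash
python3 -m handwheel '[[1,0,0,0,0,0,0],[1,0,0,0,0,0,0],[1,0,0,0,0,0,0],[1,0,0,0,0,0,0],[1,0,0,0,0,0,0]]' && python3 -c "
from h import *
print(env.close_job())"
```

```text
time_s: 20.7
ee_pos: [0.598, 0.1125, 0.3464]
tool_rot: [0.655, 0.756, 0.0, 0.001]
contact_force: [-7.0, -2.8, 10.7]
grip_width: 0.0074
grasp_force: 61.2
the job is handed in; nothing more can be done
None
```

The job is handed in: the ring and bush are each in the sorting-tray compartment with their match, and the gripper is still holding the pull bar with the lid at about 60° (59.8° measured from the depth image).

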